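Feel out the pen block's blind hole on the peg, then present it hole-up

ROBOT

A 7-joint arm with a two-finger parallel gripper is mounted at the origin on the work surface; the furniture and walls round the work are solid. World frame = base frame: x ahead of the robot, y to its left, z up, the work surface at z = 0. Lengths are in m, angles in rad, forces in N, time in s.
With the tool pointing down it reaches from about 0.35 to 0.9 m from the base axis. Payload 8.1 kg.
Tool frame: the origin (TCP) lies between the finger pads; the fingertips stand 22 mm ahead of it and the grasp point (between the pads) lies 3 mm ahead of it (bot.tip_reach is the distance from the TCP to the fingertips, in m); z points along the fingers, y is the line along which they close (so a half turn about z gives the same grasp; the last joint's range is limited). The gripper opens to 92 mm and grips with 3 to 60 N. Pads are 19 mm wide; open, the fingers measure 130 mm over their backs; the gripper's body (75 mm by 190 mm) begins 47 mm behind the grasp point.
Start: joints at [1.162, 0.434, 0.025, 1.573, -0.012, 1.134, -0.075], TCP at [0.188, -0.596, 0.219] pointing down, gripper open.
Joint ranges: [-2.62, 2.62], [-0.44, 2.09], [-1.27, 1.32], [0.08, 2.57], [-1.32, 4.46], [0.12, 2], [-2.74, 2.74]. Speed limits (rad/s): [2.22, 2.22, 3.01, 3.01, 3.14, 3.14, 3.14].

INTERFACE

Orientations are given as a rotation vector (axis times angle).
In Python, from rig import bot gives the robot as it stands.
- The arm moves only by the tool arm_command, never from a script. Its argument "plan" is a list of rows, each a list of 3 entries, a list of its own where there are three numbers: the shift along the world's x, y, z in m, then the turn about the world's z in rad, then the closure in counts, from 0 (fully open) to 255 (shut). In form: [[[tx, ty, tz], roll, gripper], ...]. A call has 1 to 8 rows; each row is the pose to reach, as a shift and turn from the pose commanded when the call began; what a row does not reach only later rows make up. A row lasts 1/12 s, in which the tool goes at most 41.7 mm and 7.16 degrees, less where a joint would pass 70% of its speed; a pose out of reach is approached as far as the arm can. A call with a gripper value outside its range is refused whole. The fingers move at their own pace and stop on an object; the grip force is fixed at half the most. Time passes only in rows, so rows that repeat a pose let the fingers close. It gives the time, the measured TCP pose, the force, the opening and the grip force at its end, in the units of the state.
- bot.state(): the state, without advancing time (a new reading comes with each control period).
- bot.snapshot(name): name is "scene" or "top" or "wrist"; returns a dict with "color" (400x640x3 uint8, blue, green, red), "range_z" (400x640 float32, m along the optical axis (not along the pixel's ray), 0 where there is no reading), "camera_matrix" (3x3 intrinsics, pixels), "origin" and "rotation" of the camera in the world. Camera axes: x right, y down, z forward; pixel columns grow to the right and rows downward; lengths in m; the calibration is good to about 2 mm. A picture is of the moment at which its call begins.
- bot.job_done(): hands the job in; it is judged then, once.
The state is a dict: "time": time; "joint_pos": joint angles; "dq": joint speeds; "tau": joint torques, N m; "eef_pos": TCP position; "ee_rot": TCP orientation; "ft_force": force on the tool from outside, world axes, zero at the start; "wrist_torque": the same for the moment, N m; "finger_gap": finger opening in m; "gripper_force": force on a finger pad.
Only numpy, scipy, OpenCV 4.12 (cv2) and the standard library are available. Lean on these libraries where they do the work, as an engineer would, in place of code of your own. Each camera call takes 0.05 s, during which the arm holds its last target. There are 200 camera calls.

TASK

The wooden pen block on the desk has a blind pen hole in only one end, and its ends look alike: pick it up, find the hole by feel and check that it is clear by sliding the block onto the stand's level peg until the peg reaches the bottom of the hole. Then draw it off and turn it so that the hole faces straight up, ready to receive a pen. Finish while still holding it like that in the gripper, at rest, at least 15 cm above the desk and clear of the stand, the mug and the pump bottle; leave the other things on the desk undisturbed.

Things in the scene. Friction and masses are not known exactly. Their poses are not given: they have to be found in the camera images.
- pen_block: loose brown wooden pen block, 0.1 to 0.2 kg: square bar 42x42 mm, 80 mm long, long edges bevelled (flats 26 mm wide), a brass band near each end. Origin at its very centre, x axis along the bar, y and z square to the flats. Starts lying on a flat, turned any way. A blind hole 20 mm wide, 42 mm deep runs along the axis from one end only (feel or look which); a black disc on the solid end looks like it
- peg_stand: fixed rigid stand: round grey foot 92 mm wide, 18 mm high; upright aluminium post 20 mm thick, 139 mm high; level steel peg 12 mm thick with a round end, axis 125 mm above the desk, reaching 76 mm from the post's axis along the stand's x axis (dark collar 24 mm wide round its root, out to 14 mm). Origin on the desk under the post's axis, z up
- peg_tip (a point): the outermost point of the peg's round end, on the peg's axis; x axis points outward along the peg
- pole_mid (a point): fixed: point half-way up (0.25 m) the axis of a black upright monitor pole, 36 mm square, from the desk to 0.515 m, right of the work: swing the arm round its near side or over it. 0.3 m up a jointed bracket runs from it, ahead and to the right, to a fixed monitor whose left edge is 0.29 m farther ahead and 0.15 m farther left than the pole, 0.1 to 0.47 m up
- the_stapler: bystander: red and black stapler, 150x34x42 mm; origin at the centre of its underside
- the_sticky_notes: bystander: stack of coloured sticky-note pads, 75x77x12 mm; origin at the centre of its underside
- the_tape_roll: bystander: roll of cream tape lying flat, 96 mm across, 25 mm high; origin at the centre of its underside
- the_sanitizer: bystander: clear pump bottle with blue pump, 151 mm high; origin at the centre of its underside
- the_calculator: bystander: light grey desk calculator, 201x148x38 mm; origin at the centre of its underside
- the_mug: bystander: white mug, 95 mm high; origin at the centre of its underside
- the_pen: bystander: white ball pen lying flat, 145 mm long, 9 mm thick; origin at the centre of its underside
There are look-alikes about, which are no part of the job. There is more than one size of the pen_block; the job needs the smaller.

How it is judged:
By the outcome, as a careful person would: the job done as asked, in the order asked, and still so for the second after the job is handed in, while the arm keeps its last pose, push and grip.
It also fails if it takes over 64 s, if anything falls off the work surface, if the arm or the gripper's body presses on something with over 40 N, if the wrist force passes 120 N, or if a joint passes its speed limit or range.

## Working session

There is one attempt and no reset: what is moved stays moved. The work goes in short steps, Python scripts to look and compute and a tool call to move; the robot and the scene stay as the last step left them, time stands still between calls to the robot, and variables do not carry over. Pictures are saved under pics/ and viewed, at most 10 in all, crops included, and the job is handed in when it is done.

Besides the shell and the picture viewer there is one more tool, called after ">>>" as name(argument=value, ...) on one line, values as JSON. arm_command: Moves the arm, as the interface text tells. Its arguments: {"type":"object","properties":{"plan":{"type":"array","items":{"type":"array"}}},"required":["plan"]}

```bash
mkdir -p pics; cat > h.py <<'E'
import numpy as np, cv2
from rig import bot
def snap(n,save=None):
    s=bot.snapshot(n)
    if save: cv2.imwrite('pics/'+save+'.png',s['color'])
    z=s['range_z'];K=s['camera_matrix'];h,w=z.shape
    u,v=np.meshgrid(np.arange(w),np.arange(h))
    P=np.stack([(u-K[0,2])/K[0,0]*z,(v-K[1,2])/K[1,1]*z,z],-1)
    W=P@np.array(s['rotation']).T+np.array(s['origin'])
    W[z==0]=np.nan
    return s,W
E
python3 - <<'E'
from h import *
for n in('scene','top'):
    s,W=snap(n,n+'0'); np.save(n+'0.npy',W); print(n,s['origin'],np.round(s['rotation'],2).tolist(),s['camera_matrix'][0,0])
print(bot.state())
E
```

```text
Traceback (most recent call last):
  File "h.py", line 9, in snap
    W=P@np.array(s['rotation']).T+np.array(s['origin'])
      ~~~~~~~~~~~~~~~~~~~~~~~~~~~^~~~~~~~~~~~~~~~~~~~~~
ValueError: operands could not be broadcast together with shapes (400,640) (3,)
```

View pics/scene0.png

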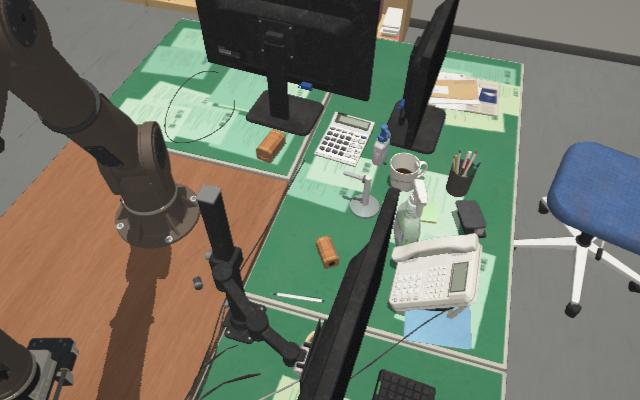

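The scene shows two brown blocks (px 270,146 and 327,250), the stand at (362,195), mug (403,172), sanitizer (381,147), and the pole at about (215,230). The rotation is evidently a rotation vector, so I'll fix the helper.

```bash
sed -i "s/np.array(s\['rotation'\]).T/cv2.Rodrigues(np.array(s['rotation'],float))[0].T/" h.py
python3 - <<'E'
from h import *
for n in('scene','top'):
    s,W=snap(n,n+'0'); np.save(n+'0.npy',W); print(n,s['origin'],np.round(s['rotation'],2).tolist(),s['camera_matrix'][0,0])
    if n=='scene':
        for u,v in [(270,146),(327,250),(362,205),(367,180),(350,176),(280,135)]: print(u,v,W[v,u].round(3))
print(bot.state())
E
```

```text
scene [ 0.71222681 -0.7029528   1.15785714] [-2.44, -0.36, 0.11] 479.15320562794074
270 146 [0.242 0.324 0.055]
327 250 [0.53  0.001 0.042]
362 205 [0.582 0.205 0.017]
367 180 [0.587 0.206 0.133]
350 176 [0.536 0.212 0.126]
280 135 [0.256 0.381 0.057]
top [0.39987439 0.10371454 1.24333116] [-2.21, 2.16, -0.1] 402.91692622531156
{'time': 0.15, 'joint_pos': array([ 1.16239731,  0.43504363,  0.02496767,  1.57386917, -0.01158996,
        1.13400099, -0.07510384]), 'dq': array([ 0.00029882, -0.00167163,  0.00024435, -0.00483571,  0.00144092,
       -0.00050576, -0.00049291]), 'tau': array([ 5.44592604e-04, -6.68265367e+01,  9.84994769e-01, -3.14694893e+01,
       -6.05651876e-02,  3.94163048e-02,  1.19524275e-04]), 'eef_pos': array([ 0.18799762, -0.59564722,  0.21864449]), 'ee_rot': array([-3.10382994e+00, -4.78208427e-01,  4.56739466e-04]), 'ft_force': array([1.01591403, 0.23030511, 0.19638931]), 'wrist_torque': array([ 0.02726698, -0.02047207,  0.03721568]), 'gripper_force': 0.0, 'finger_gap': 0.09165074667488639}
```

View pics/top0.png

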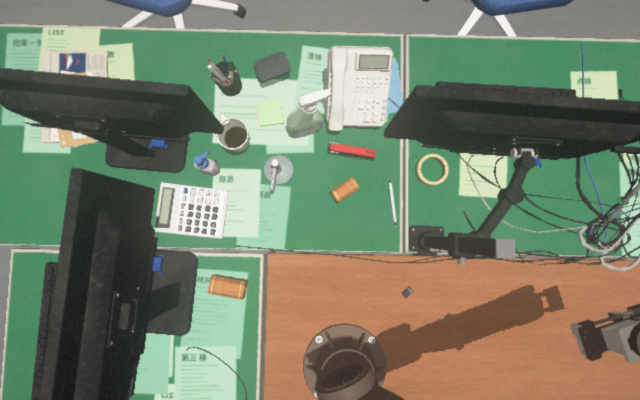

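Top view: small block at (345,189), stand at (277,170) with peg pointing down-image (toward the robot), larger block at (227,287), pole at (430,240), stapler (352,151), pen (393,202). Next I'll measure these.

```bash
cat > m.py <<'E'
from h import *
def clust(W,lo,hi):
    m=np.all((W>lo)&(W<hi),-1); return W[m]
S=np.load('scene0.npy');T=np.load('top0.npy')
for nm,W in (('S',S),('T',T)):
    b=clust(W,[.43,-.08,.034],[.62,.07,.056]); 
    r=cv2.minAreaRect(b[:,:2].astype(np.float32)); print(nm,'block top',len(b),r,np.median(b[:,2]),b.mean(0))
    b=clust(W,[.43,-.08,.012],[.62,.07,.06]); print(' full',cv2.minAreaRect(b[:,:2].astype(np.float32)))
    b=clust(W,[.1,.2,.034],[.4,.45,.08]); print(' big',cv2.minAreaRect(b[:,:2].astype(np.float32)),np.median(b[:,2]))
    f=clust(W,[.5,.12,.012],[.68,.28,.022]); print(' foot',f.min(0),f.max(0),cv2.minEnclosingCircle(f[:,:2].astype(np.float32)))
    p=clust(W,[.48,.12,.118],[.68,.28,.16]); print(' peg',len(p),p.min(0),p.max(0),cv2.minAreaRect(p[:,:2].astype(np.float32)))
    p=clust(W,[.48,.12,.126],[.575,.28,.134]); print(' pegline',len(p),cv2.fitLine(p[:,:2].astype(np.float32),cv2.DIST_HUBER,0,.01,.01).ravel(), p[:,2].max())
    q=clust(W,[.1,-.5,.44],[.6,-.1,.54]); 
    if len(q): print(' pole',q.min(0),q.max(0))
    t=clust(W,[.45,-.2,.06],[.9,.5,.6])
    for k in [(.03,.3),]:
        print(' sanit',*[f(clust(W,[.5,.3,.05],[.72,.45,.2]),0).round(3) for f in (np.min,np.max)])
        print(' mug',*[f(clust(W,[.6,.22,.05],[.8,.36,.2]),0).round(3) for f in (np.min,np.max)])
E
python3 m.py
python3 - <<'E'
import cv2,numpy as np
a=cv2.imread('pics/top0.png')[130:230,230:410];b=cv2.imread('pics/scene0.png')[160:280,290:400]
a=cv2.resize(a,None,fx=4,fy=4,interpolation=2);b=cv2.resize(b,None,fx=4,fy=4,interpolation=2)[:480]
cv2.imwrite('pics/c0.png',cv2.resize(b,None,fx=1.1,fy=1.1))
E
```

```text
S block top 372 ((0.5282041430473328, 0.008644375950098038), (0.04284669831395149, 0.08309197425842285), 35.75692367553711) 0.04081803268213102 [0.52864551 0.0063094  0.04080717]
 full ((0.5284939408302307, 0.008845612406730652), (0.043159786611795425, 0.0840025246143341), 34.91046905517578)
 big ((0.23206499218940735, 0.34981662034988403), (0.10979318618774414, 0.057780515402555466), 80.28871154785156) 0.05342493972979123
 foot [0.54732455 0.16527249 0.01200887] [0.63165997 0.25182391 0.02187929] ((0.5890053510665894, 0.20997001230716705), 0.04550175741314888)
 peg 158 [0.51484353 0.2014161  0.11807258] [0.59765998 0.2264725  0.14552012] ((0.555996835231781, 0.21382957696914673), (0.019446348771452904, 0.08336248993873596), 85.43045806884766)
 pegline 65 [ 0.9837106  -0.17975956  0.5381328   0.21707724] 0.13350206467994918
 pole [ 0.35908668 -0.26420336  0.44013769] [ 0.39486604 -0.22743966  0.51828901]
 sanit [0.567 0.3   0.05 ] [0.72  0.449 0.2  ]
 mug [0.632 0.295 0.05 ] [0.724 0.36  0.199]
T block top 360 ((0.5279520750045776, 0.008320767432451248), (0.04174000397324562, 0.07988
[... 216 characters left out ...]
066956996918, 0.3496372699737549), (0.1027744859457016, 0.05503728613257408), 81.21553802490234) 0.05455884391455501
 foot [0.54358726 0.168769   0.01201098] [0.63097169 0.25541442 0.0219059 ] ((0.5878608822822571, 0.21191205084323883), 0.04505208507180214)
 peg 160 [0.51249175 0.20194464 0.12023368] [0.59578861 0.22474109 0.14366763] ((0.5542595982551575, 0.21264144778251648), (0.08309079706668854, 0.02269049920141697), 1.8085142374038696)
 pegline 92 [ 0.98997706 -0.1412282   0.54401577  0.21569218] 0.13374069731978766
 pole [ 0.35842392 -0.26262307  0.44032506] [ 0.39337925 -0.22678718  0.51982848]
 sanit [0.565 0.301 0.05 ] [0.72  0.45  0.199]
 mug [0.632 0.296 0.05 ] [0.724 0.36  0.198]
```

View pics/c0.png

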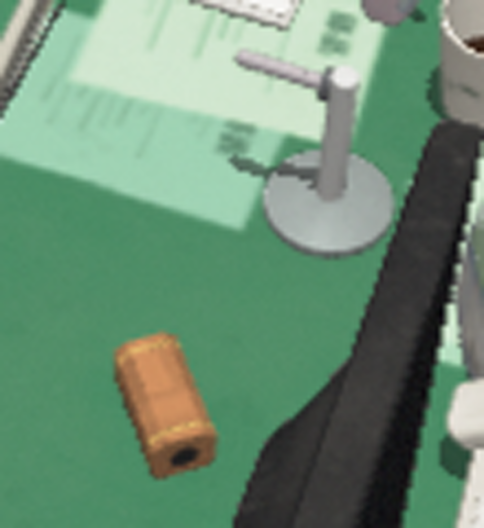

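```bash
python3 - <<'E'
from h import *
S=np.load('scene0.npy');T=np.load('top0.npy')
a=np.radians(-55);d=np.array([np.cos(a),np.sin(a)]);n=np.array([-d[1],d[0]])
c=np.array([.5282,.0085])
s=(S[...,:2]-c)@d;t=(S[...,:2]-c)@n
print('s(mm)');print((s[252:272,320:344]*1000).round().astype(int));
for z0 in(.136,.139):
    for W in(S,T):
        m=np.all((W>[.55,.17,z0])&(W<[.63,.25,.16]),-1);print('post',m.sum(),W[m].mean(0))
for W in(S,T):
  m=np.all((W>[.15,-.3,.15])&(W<[.8,.6,.7]),-1)
  g={}
  for p in W[m]: g.setdefault((int(p[0]*20)*5,int(np.floor(p[1]*20))*5),[]).append(p[2])
  print({k:(round(min(v),2),round(max(v),2)) for k,v in sorted(g.items()) if len(v)>3})
E
```

```text
s(mm)
[[                  -2                    7                    8
                    10                   11                   12
                    15                   14                   13
                    14                   16                   17
                    17                   20                   18
                    19                   16                   -2
                    -3                   -1                    0
                     1                    4                    3]
 [                  -3                    4                    9
                    12                   13                   14
                    14                   16                   18
                    21                   20                   20
                    17                   20                   20
                    22                   20                    1
                     2                    4                    4
                     2                    5                    6]
 [                  -2                    7         
[... 13440 characters left out ...]
loat64(0.47)), (65, -25): (np.float64(0.38), np.float64(0.47)), (65, -20): (np.float64(0.16), np.float64(0.47)), (65, -15): (np.float64(0.15), np.float64(0.47)), (65, -10): (np.float64(0.15), np.float64(0.47)), (65, 35): (np.float64(0.15), np.float64(0.47)), (65, 40): (np.float64(0.15), np.float64(0.47)), (65, 45): (np.float64(0.38), np.float64(0.47)), (65, 50): (np.float64(0.37), np.float64(0.47)), (65, 55): (np.float64(0.37), np.float64(0.47)), (70, 5): (np.float64(0.18), np.float64(0.26)), (70, 10): (np.float64(0.15), np.float64(0.26)), (70, 15): (np.float64(0.15), np.float64(0.16)), (75, 5): (np.float64(0.19), np.float64(0.26))}<stdin>:6: RuntimeWarning: invalid value encountered in cast
```

>>> arm_command(plan=[[[-0.01,0.03,0.01],0.12,0],[[-0.02,0.065,0.02],0.24,0],[[-0.03,0.1,0.03],0.36,0],[[-0.04,0.135,0.03],0.48,0],[[-0.05,0.17,0.03],0.6,0],[[-0.06,0.2,0.03],0.72,0],[[-0.07,0.225,0.03],0.84,0],[[-0.075,0.235,0.03],0.96,0]])

```text
time: 0.82
eef_pos: [0.1118, -0.3575, 0.2489]
ee_rot: [-2.526, -1.865, -0.0]
ft_force: [-0.2, -0.2, -0.8]
finger_gap: 0.0916
gripper_force: 0.0
```

Range at the visible end (pointing −55°) is flat across the dark disc, so that end appears solid and the hole should be at the +125° end. I'll check the stub near the pole before passing it.

```bash
python3 - <<'E'
from h import *
for f in('scene0.npy','top0.npy'):
  W=np.load(f)
  for z in (.1,.2,.25,.3,.35,.4):
    m=np.all((W>[.22,-.36,z])&(W<[.46,-.12,z+.05]),-1)
    if m.sum(): P=W[m]; r=np.hypot(P[:,0],P[:,1]); print(f,z,m.sum(),P.min(0).round(3),P.max(0).round(3),'rmin',np.sort(r)[:3].round(3))
print(bot.state()['joint_pos'])
E
```

```text
scene0.npy 0.1 82 [ 0.353 -0.267  0.102] [ 0.394 -0.23   0.15 ] rmin [0.434 0.438 0.438]
scene0.npy 0.2 62 [ 0.392 -0.254  0.202] [ 0.395 -0.23   0.245] rmin [0.455 0.455 0.456]
scene0.npy 0.25 175 [ 0.332 -0.352  0.252] [ 0.459 -0.221  0.3  ] rmin [0.409 0.417 0.418]
scene0.npy 0.3 1316 [ 0.332 -0.351  0.3  ] [ 0.46 -0.22  0.35] rmin [0.41  0.41  0.412]
scene0.npy 0.35 330 [ 0.362 -0.263  0.35 ] [ 0.394 -0.23   0.4  ] rmin [0.446 0.446 0.446]
scene0.npy 0.4 381 [ 0.36  -0.263  0.4  ] [ 0.394 -0.229  0.45 ] rmin [0.444 0.444 0.445]
top0.npy 0.1 91 [ 0.353 -0.248  0.101] [ 0.393 -0.223  0.148] rmin [0.419 0.42  0.42 ]
top0.npy 0.2 109 [ 0.353 -0.243  0.201] [ 0.392 -0.223  0.25 ] rmin [0.418 0.419 0.42 ]
top0.npy 0.25 137 [ 0.335 -0.322  0.251] [ 0.458 -0.218  0.3  ] rmin [0.41  0.412 0.415]
top0.npy 0.3 896 [ 0.333 -0.351  0.3  ] [ 0.46  -0.219  0.349] rmin [0.407 0.409 0.409]
top0.npy 0.35 137 [ 0.36  -0.234  0.351] [ 0.393 -0.228  0.4  ] rmin [0.428 0.428 0.428]
top0.npy 0.4 168 [ 0.36  -0.257  0.4  ] [ 0.393 -0.228  0.449] rmin [0.428 0.428 0.428]
[ 1.26847031e+00  8.94447394e-05 -1.42950036e-01  2.06489052e+00
  3.54977522e-04  1.07825352e+00  8.26503268e-01]
```

>>> arm_command(plan=[[[0.0,0.0,0.02],0.12,0],[[0.0,0.0,0.04],0.24,0],[[0.0,0.0,0.06],0.36,0],[[0.0,0.0,0.08],0.48,0],[[0.0,0.0,0.1],0.6,0],[[0.0,0.0,0.12],0.7,0],[[0.0,0.0,0.14],0.8,0],[[0.0,0.0,0.16],0.9,0]])

```text
time: 1.48
eef_pos: [0.113, -0.3607, 0.4101]
ee_rot: [-1.466, -2.778, -0.0]
ft_force: [1.0, 0.6, 1.2]
finger_gap: 0.0916
gripper_force: 0.0
```

>>> arm_command(plan=[[[0.02,0.03,0.0],0.06,0],[[0.04,0.05,0.0],0.12,0],[[0.06,0.065,0.0],0.18,0],[[0.09,0.085,0.0],0.24,0],[[0.115,0.107,0.0],0.3,0],[[0.14,0.132,0.0],0.36,0],[[0.163,0.16,0.0],0.4,0],[[0.183,0.188,0.0],0.42,0]])

```text
time: 2.15
eef_pos: [0.2971, -0.1713, 0.4091]
ee_rot: [-0.858, -3.022, -0.0]
ft_force: [0.7, -0.4, -1.0]
finger_gap: 0.092
gripper_force: 0.0
```

>>> arm_command(plan=[[[0.015,0.035,0.0],0.0,0],[[0.025,0.075,-0.01],-0.05,0],[[0.045,0.11,-0.02],-0.1,0],[[0.075,0.135,-0.04],-0.2,0],[[0.11,0.15,-0.06],-0.25,0],[[0.14,0.165,-0.08],-0.3,0],[[0.17,0.18,-0.1],-0.36,0],[[0.195,0.188,-0.12],-0.41,0]])

```text
time: 2.82
eef_pos: [0.4915, 0.0161, 0.2896]
ee_rot: [1.463, 2.779, 0.002]
ft_force: [-0.8, -2.0, 1.4]
finger_gap: 0.0917
gripper_force: 0.0
```

>>> arm_command(plan=[[[0.01,0.0,-0.035],0.0,0],[[0.02,0.0,-0.075],0.0,0],[[0.03,0.0,-0.11],0.0,0],[[0.03,0.0,-0.13],0.0,0],[[0.03,0.0,-0.13],0.0,0]])

```text
time: 3.23
eef_pos: [0.517, 0.0138, 0.1557]
ee_rot: [-1.455, -2.776, 0.006]
ft_force: [-1.8, 0.3, -0.1]
finger_gap: 0.0918
gripper_force: 0.0
```

```bash
python3 - <<'E'
from h import *
s,W=snap('wrist','w1'); st=bot.state(); print(st['eef_pos'],st['ee_rot'])
m=np.all((W>[.43,-.08,.036])&(W<[.62,.09,.046]),-1);b=W[m]
print(len(b),cv2.minAreaRect(b[:,:2].astype(np.float32)))
E
```

```text
[0.51812517 0.01429482 0.15843765] [-1.45603204 -2.77876735  0.00313852]
2663 ((0.5272803902626038, 0.010575942695140839), (0.040372639894485474, 0.08004819601774216), 34.509971618652344)
```

View pics/w1.png

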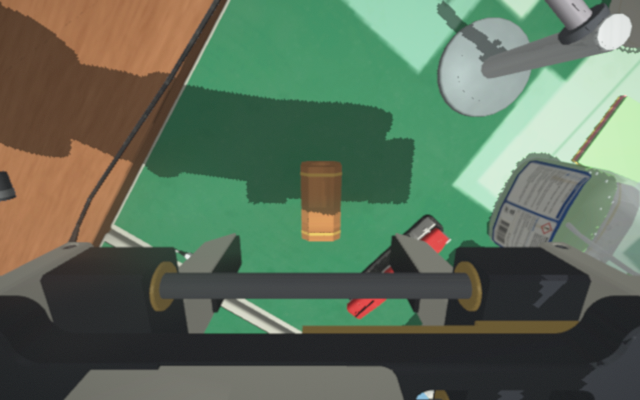

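The wrist picture shows the block (301–341, 162–241) aligned between the fingers, with the stapler off to the lower right and clear. Now descend and grasp.

>>> arm_command(plan=[[[0.001,0.002,-0.035],0,0],[[0.001,0.002,-0.07],0,0],[[0.001,0.002,-0.1],0,0],[[0.001,0.002,-0.12],0,0],[[0.001,0.002,-0.131],0,0],[[0.001,0.002,-0.131],0,0],[[0.001,0.002,-0.131],0,0]])

```text
time: 3.87
eef_pos: [0.5218, 0.0166, 0.0308]
ee_rot: [1.458, 2.781, 0.001]
ft_force: [0.4, 0.3, 0.3]
finger_gap: 0.0919
gripper_force: 0.0
```

>>> arm_command(plan=[[[0,0,0],0,255],[[0,0,0],0,255],[[0,0,0],0,255],[[0,0,0],0,255],[[0,0,0],0,255],[[0,0,0],0,255],[[0,0,0],0,255],[[0,0,0],0,255]])

```text
time: 4.53
eef_pos: [0.5207, 0.0165, 0.0293]
ee_rot: [-1.459, -2.782, -0.0]
ft_force: [0.4, -0.8, -0.2]
finger_gap: 0.0434
gripper_force: 0.0
```

>>> arm_command(plan=[[[0,0,0],0,255],[[0,0,0],0,255],[[0,0,0.02],0,255],[[0,0,0.05],0,255],[[0,0,0.085],-0.1,255],[[0,0,0.12],-0.2,255],[[0,0,0.155],-0.32,255],[[0,0,0.19],-0.44,255]])

```text
time: 5.2
eef_pos: [0.5203, 0.0167, 0.221]
ee_rot: [-2.037, -2.391, -0.0]
ft_force: [0.4, 0.2, -0.8]
finger_gap: 0.0004
gripper_force: 0.0
```

>>> arm_command(plan=[[[-0.01,0.02,0],-0.12,255],[[-0.02,0.05,0],-0.24,255],[[-0.03,0.08,0],-0.36,255],[[-0.04,0.11,0],-0.48,255],[[-0.05,0.14,0],-0.6,255],[[-0.06,0.165,0],-0.72,255],[[-0.065,0.19,0],-0.84,255],[[-0.07,0.214,0],-0.96,255]])

```text
time: 5.87
eef_pos: [0.4498, 0.2319, 0.2194]
ee_rot: [2.911, 1.181, 0.0]
ft_force: [-0.0, 0.2, 0.5]
finger_gap: -0.0002
gripper_force: 0.0
```

>>> arm_command(plan=[[[0,0,0],-0.12,255],[[0,0,0],-0.24,255],[[0,0,0],-0.36,255],[[0,0,0],-0.48,255],[[0,0,0],-0.6,255],[[0,0,0],-0.72,255],[[0,0,0],-0.84,255],[[0,0,0],-0.93,255]])

```text
time: 6.53
eef_pos: [0.4505, 0.2305, 0.2192]
ee_rot: [3.131, -0.252, -0.0]
ft_force: [-1.0, 0.4, -0.5]
finger_gap: 0.0005
gripper_force: 0.0
```

```bash
python3 - <<'E'
from h import *
s,W=snap('wrist','w2'); st=bot.state(); print(st['eef_pos'],st['ee_rot'],st['finger_gap'],st['gripper_force'],st['joint_pos'].round(2))
np.save('w2.npy',W)
m=np.all((W>[.48,.15,.112])&(W<[.65,.28,.15]),-1);b=W[m]; print(len(b), b.min(0),b.max(0))
for n in('scene','top'):
    s,W=snap(n); np.save(n+'2.npy',W)
E
```

```text
[0.45047431 0.23051408 0.21925376] [ 3.13068383e+00 -2.59499142e-01 -4.13133642e-04] 0.0005082432446342927 0.0 [-0.22  0.28 -0.45  1.83  0.14  1.06 -2.45]
1907 [0.51154795 0.20303775 0.11221606] [0.59647387 0.22723429 0.14129261]
```

View pics/w2.png

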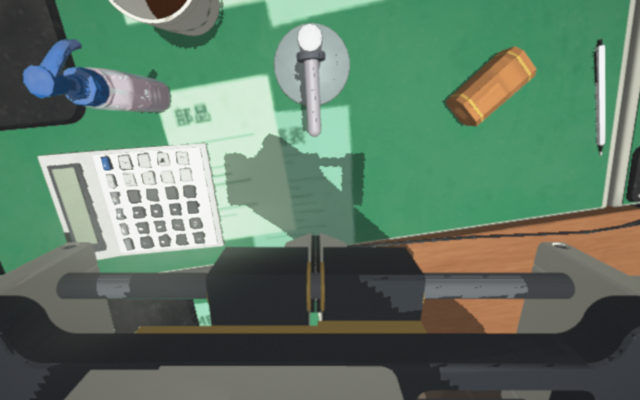

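The block slipped out: the fingers shut to 0 because I lifted before the grip force had built. It is still on the desk at about (490,85), and the peg is in clear view from (311,60) to (314,130). I'll measure both now.

```bash
python3 - <<'E'
from h import *
W=np.load('w2.npy')
m=np.all((W>[.512,.2,.127])&(W<[.57,.24,.135]),-1)
b=W[m]; print(len(b),b[:,2].max())
# midline of peg: per x-bin mid of y extents using z>.12
m=np.all((W>[.513,.2,.118])&(W<[.572,.24,.135]),-1);b=W[m]
X=[];Y=[]
for x in np.arange(.515,.572,.004):
    k=b[abs(b[:,0]-x)<.002]; 
    if len(k)>4: X.append(x);Y.append((k[:,1].min()+k[:,1].max())/2)
p=np.polyfit(X,Y,1);print('pegmid',p,np.degrees(np.arctan(p[0])),np.polyval(p,[.5125,.588]))
m=np.all((W>[.56,.17,.137])&(W<[.63,.25,.15]),-1);print('post',W[m].mean(0),cv2.minEnclosingCircle(W[m][:,:2].astype(np.float32)))
for n in('w2','top2','scene2'):
    W=np.load(n+'.npy')
    for lo in(.036,.012):
        m=np.all((W>[.43,-.08,lo])&(W<[.6,.09,.07]),-1);b=W[m];print(n,lo,len(b),cv2.minAreaRect(b[:,:2].astype(np.float32)) if len(b) else '',np.median(b[:,2]),b[:,2].max())
E
```

```text
915 0.13314577565027724
pegmid [-0.12638159  0.28701336] -7.202944769721074 [0.22224279 0.21270098]
post [0.58635518 0.21374576 0.13858079] ((0.5843241214752197, 0.21339254081249237), 0.01169074047356844)
w2 0.036 2577 ((0.5273838639259338, 0.009983133524656296), (0.04035463184118271, 0.08104998618364334), 34.930965423583984) 0.04145658146988185 0.04440587327149714
w2 0.012 3430 ((0.5271310210227966, 0.009575065225362778), (0.04301805421710014, 0.08132563531398773), 35.15464401245117) 0.040876095406377266 0.04440587327149714
top2 0.036 346 ((0.5271778106689453, 0.007996808737516403), (0.040957942605018616, 0.08041012287139893), 34.949462890625) 0.04181208731344421 0.04974084420032798
top2 0.012 378 ((0.5272731184959412, 0.007955513894557953), (0.04245152324438095, 0.08026205003261566), 34.25164031982422) 0.041397921316441044 0.04974084420032798
scene2 0.036 340 ((0.5273885130882263, 0.00849251076579094), (0.04151327535510063, 0.08418086171150208), 35.831756591796875) 0.04129759338829375 0.04760608428613966
scene2 0.012 480 ((0.5277469754219055, 0.008701030164957047), (0.04422067478299141, 0.08458790928125381), 34.13946533203125) 0.03978156395229815 0.04760608428613966
```

>>> arm_command(plan=[[[0.01,-0.02,0],0.12,0],[[0.02,-0.05,0],0.24,0],[[0.03,-0.08,0],0.36,0],[[0.04,-0.11,0],0.48,0],[[0.05,-0.14,0],0.6,0],[[0.06,-0.165,0],0.72,0],[[0.065,-0.19,0],0.84,0],[[0.07,-0.214,0],0.96,0]])

```text
time: 7.35
eef_pos: [0.521, 0.0148, 0.2192]
ee_rot: [2.884, 1.245, -0.0]
ft_force: [0.7, 0.0, -1.3]
finger_gap: 0.0491
gripper_force: 0.0
```

>>> arm_command(plan=[[[0,0,0],0.12,0],[[0,0,0],0.24,0],[[0,0,0],0.36,0],[[0,0,0],0.48,0],[[0,0,0],0.6,0],[[0,0,0],0.72,0],[[0,0,-0.03],0.84,0],[[0,0,-0.06],0.96,0]])

```text
time: 8.02
eef_pos: [0.5222, 0.0167, 0.1601]
ee_rot: [1.981, 2.434, 0.005]
ft_force: [0.4, 0.4, -1.0]
finger_gap: 0.0915
gripper_force: 0.0
```

>>> arm_command(plan=[[[0,0,-0.0],0.12,0],[[0,0,-0.0],0.24,0],[[0,0,-0.0],0.36,0],[[0,0,-0.04],0.41,0],[[0,0,-0.08],0.41,0],[[0,0,-0.115],0.41,0],[[0,0,-0.133],0.41,0],[[0,0,-0.133],0.41,0]])

```text
time: 8.68
eef_pos: [0.5179, 0.0159, 0.0226]
ee_rot: [-1.451, -2.78, 0.005]
ft_force: [-0.2, -0.2, -0.0]
finger_gap: 0.092
gripper_force: 0.0
```

>>> arm_command(plan=[[[0,0,0],0,255],[[0,0,0],0,255],[[0,0,0],0,255],[[0,0,0],0,255],[[0,0,0],0,255],[[0,0,0],0,255],[[0,0,0],0,255],[[0,0,0],0,255]])

```text
time: 9.35
eef_pos: [0.5208, 0.0164, 0.0265]
ee_rot: [1.459, 2.782, 0.0]
ft_force: [-0.2, -0.1, -0.6]
finger_gap: 0.043
gripper_force: 0.0
```

>>> arm_command(plan=[[[0,0,0],0,255],[[0,0,0],0,255],[[0,0,0],0,255],[[0,0,0],0,255],[[0,0,0],0,255],[[0,0,0],0,255]])

```text
time: 9.85
eef_pos: [0.5209, 0.0164, 0.027]
ee_rot: [1.459, 2.782, -0.0]
ft_force: [-2.1, -1.1, 10.4]
finger_gap: 0.0383
gripper_force: 25.0
```

>>> arm_command(plan=[[[0,0,0],0,255],[[0,0,0.0],0,255],[[0,0,0.004],0,255],[[0,0,0.008],0,255],[[0,0,0.012],0,255],[[0,0,0.012],0,255]])

```text
time: 10.35
eef_pos: [0.5211, 0.0166, 0.039]
ee_rot: [1.458, 2.782, 0.001]
ft_force: [-1.1, 0.2, -0.5]
finger_gap: 0.0074
gripper_force: 0.0
```

```bash
python3 - <<'E'
from h import *
s,W=snap('wrist','w3'); print(bot.state()['finger_gap'],bot.state()['gripper_force'])
for n in('scene',):
    s,W=snap(n,'s3'); b=s['color'][200:300,270:400]
    cv2.imwrite('pics/c3.png',cv2.resize(b,None,fx=5,fy=5,interpolation=2))
E
```

```text
0.0034338364134683984 0.0
```

View pics/c3.png

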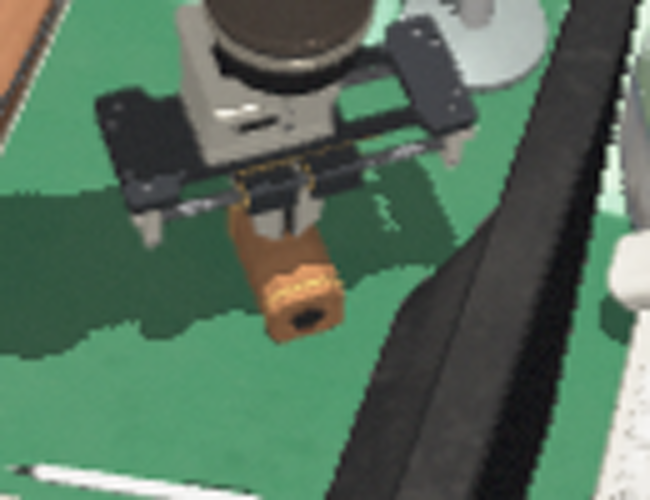

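```bash
python3 - <<'E'
from h import *
print(bot.tip_reach, bot.state()['eef_pos'])
T=np.load('top0.npy'); m=np.all((T>[.44,-.06,-.05])&(T<[.6,.09,.02]),-1); print('desk z',np.median(T[m][:,2]))
W=np.load('w2.npy'); m=np.all((W>[.36,.1,.1])&(W<[.5,.34,.3]),-1); print('fingers, tcp z .2193',np.percentile(W[m][:,2],[0,1,5,20]))
s,W=snap('scene'); b=W[200:300,270:400].reshape(-1,3)
q=b[(np.hypot(b[:,0]-.521,b[:,1]-.0166)<.025)&(b[:,2]<.12)]; print(len(q)); 
for zz in np.arange(.02,.12,.006):
    k=q[abs(q[:,2]-zz)<.003]; print(zz.round(3),len(k), k.mean(0).round(4) if len(k) else '')
k=b[(b[:,2]>.012)&(b[:,2]<.046)&(np.hypot(b[:,0]-.528,b[:,1]-.0)<.06)];print(cv2.minAreaRect(k[:,:2].astype(np.float32)))
E
```

```text
0.022 [0.52077135 0.01642048 0.03831083]
desk z 0.0028391544593090456
fingers, tcp z .2193 [0.22500054 0.22962616 0.23649055 0.26425428]
210
0.02 5 [0.5057 0.004  0.0202]
0.026 2 [0.5019 0.0087 0.0265]
0.032 15 [0.5148 0.006  0.0326]
0.038 47 [0.5186 0.0089 0.0386]
0.044 45 [0.5268 0.0051 0.0428]
0.05 8 [0.5278 0.0096 0.0505]
0.056 11 [0.5283 0.0082 0.0564]
0.062 14 [0.5305 0.0097 0.0624]
0.068 14 [0.5254 0.0057 0.0682]
0.074 15 [0.5283 0.0077 0.0735]
0.08 4 [0.5355 0.0114 0.0795]
0.086 3 [0.535  0.0135 0.0843]
0.092 1 [0.5344 0.0114 0.0933]
0.098 0 
0.104 0 
0.11 1 [0.5311 0.0116 0.1104]
0.116 1 [0.5309 0.0118 0.1145]
((0.528948187828064, 0.006425313651561737), (0.042895883321762085, 0.0805761069059372), 35.07337951660156)
```

View pics/w3.png

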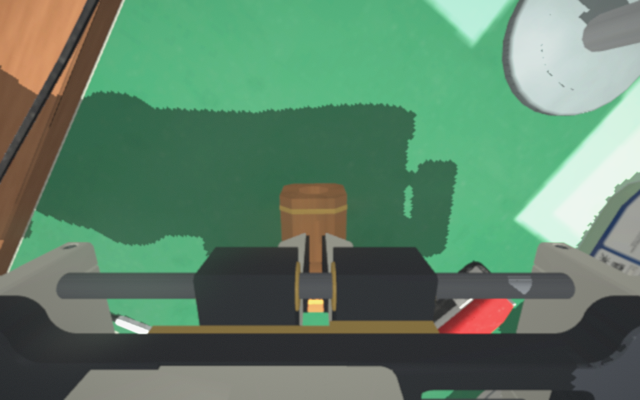

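The fingers closed over the block's top bevels, with the tips around z≈0.04 while TCP was 0.038, so they reach less far than nominal. I'll reopen and go lower in guarded steps.

>>> arm_command(plan=[[[0,0,0.01],0,0],[[0,0,0.02],0,0],[[0,0,0.02],0,0],[[0,0,0.02],0,0],[[0,0,0.02],0,0],[[0,0,0.02],0,0],[[0,0,0.02],0,0],[[0,0,0.02],0,0]])

```text
time: 11.17
eef_pos: [0.5205, 0.0164, 0.0581]
ee_rot: [-1.459, -2.782, 0.0]
ft_force: [0.3, 0.2, -0.3]
finger_gap: 0.0494
gripper_force: 0.0
```

>>> arm_command(plan=[[[0,0,0],0,0],[[0,0,0],0,0],[[0,0,0],0,0],[[0,0,0],0,0],[[0,0,0],0,0],[[0,0,0],0,0]])

```text
time: 11.67
eef_pos: [0.5207, 0.0165, 0.0583]
ee_rot: [1.459, 2.782, 0.0]
ft_force: [0.5, 0.4, 0.6]
finger_gap: 0.089
gripper_force: 0.0
```

```bash
python3 - <<'E'
from h import *
st=bot.state();print(st['eef_pos'],st['finger_gap'])
s,W=snap('scene','s4');b=s['color'][190:290,270:400]
cv2.imwrite('pics/c4.png',cv2.resize(b,None,fx=6,fy=6,interpolation=2))
R=cv2.Rodrigues(st['ee_rot'])[0]
for n in('scene','top'):
    s,W=snap(n); L=(W-st['eef_pos'])@R
    m=(abs(L[...,0])<.012)&(abs(L[...,1])>.03)&(abs(L[...,1])<.07)&(L[...,2]>-.06)&(L[...,2]<.05); q=L[m]
    print(n,len(q)); 
    for z in np.arange(-.05,.05,.01): k=q[(q[:,2]>z)&(q[:,2]<z+.01)]; print(round(z,3),len(k),k.mean(0).round(3) if len(k) else '')
E
```

```text
[0.52073304 0.01647496 0.0583132 ] 0.08903690007237841
scene 88
-0.05 6 [-0.01   0.051 -0.045]
-0.04 22 [-0.009  0.005 -0.034]
-0.03 29 [-0.008  0.013 -0.025]
-0.02 18 [-0.007  0.023 -0.016]
-0.01 4 [-0.006  0.001 -0.008]
0.0 0 
0.01 0 
0.02 0 
0.03 0 
0.04 1 [0.007 0.038 0.05 ]
top 0
-0.05 0 
-0.04 0 
-0.03 0 
-0.02 0 
-0.01 0 
0.0 0 
0.01 0 
0.02 0 
0.03 0 
0.04 0
```

View pics/c4.png

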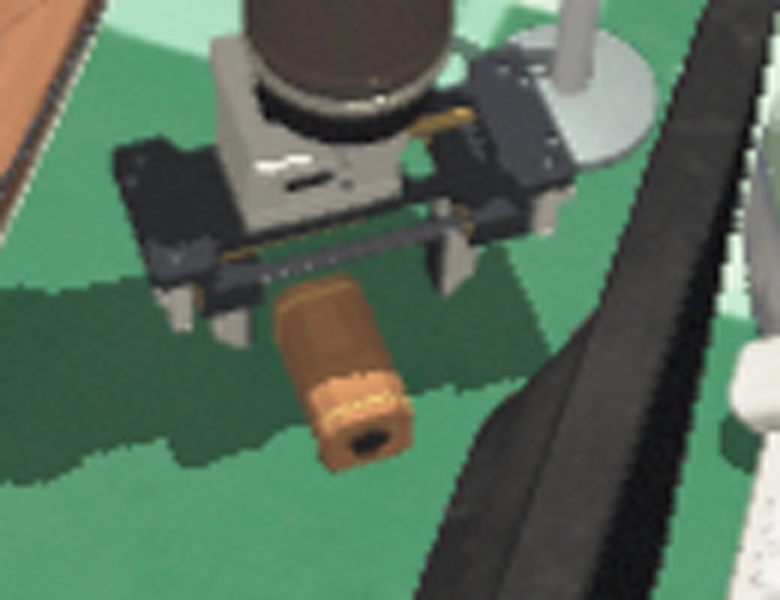

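Now I can see the fingers end about level with the reported TCP, roughly 20–25 mm short of nominal. Descending with force checks.

>>> arm_command(plan=[[[0.001,0.001,-0.02],0,0],[[0.001,0.001,-0.035],0,0],[[0.001,0.001,-0.042],0,0],[[0.001,0.001,-0.042],0,0]])

```text
time: 12.15
eef_pos: [0.5206, 0.0173, 0.015]
ee_rot: [-1.458, -2.78, 0.002]
ft_force: [0.2, -0.9, 0.6]
finger_gap: 0.0917
gripper_force: 0.0
```

>>> arm_command(plan=[[[0,0,-0.004],0,0],[[0,0,-0.006],0,0],[[0,0,-0.006],0,0]])

```text
time: 12.4
eef_pos: [0.5219, 0.0175, 0.0105]
ee_rot: [1.459, 2.782, 0.0]
ft_force: [0.9, -0.4, 0.8]
finger_gap: 0.092
gripper_force: 0.0
```

>>> arm_command(plan=[[[0,0,-0.003],0,0],[[0,0,-0.006],0,0],[[0,0,-0.006],0,0]])

```text
time: 12.65
eef_pos: [0.5216, 0.0173, 0.004]
ee_rot: [-1.459, -2.782, 0.0]
ft_force: [-0.4, -0.7, -0.2]
finger_gap: 0.0923
gripper_force: 0.0
```

>>> arm_command(plan=[[[0,0,0],0,255],[[0,0,0],0,255],[[0,0,0],0,255],[[0,0,0],0,255],[[0,0,0],0,255],[[0,0,0],0,255],[[0,0,0],0,255],[[0,0,0],0,255]])

```text
time: 13.32
eef_pos: [0.5216, 0.0174, 0.0043]
ee_rot: [-1.459, -2.782, 0.0]
ft_force: [-0.6, -0.6, 0.3]
finger_gap: 0.0431
gripper_force: 0.6
```

>>> arm_command(plan=[[[0,0,0],0,255],[[0,0,0],0,255],[[0,0,0],0,255],[[0,0,0],0,255],[[0,0,0],0,255],[[0,0,0],0,255]])

```text
time: 13.82
eef_pos: [0.5216, 0.0174, 0.0043]
ee_rot: [-1.459, -2.782, 0.0]
ft_force: [-0.9, -1.1, 1.0]
finger_gap: 0.0415
gripper_force: 30.0
```

>>> arm_command(plan=[[[0,0,0.005],0,255],[[0,0,0.01],0,255],[[0,0,0.02],0,255],[[0,0,0.02],0,255]])

```text
time: 14.15
eef_pos: [0.5229, 0.0179, 0.0262]
ee_rot: [1.458, 2.781, 0.003]
ft_force: [0.8, 0.2, -1.7]
finger_gap: 0.0419
gripper_force: 30.0
```

>>> arm_command(plan=[[[0,0,0.035],-0.1,255],[[0,0,0.07],-0.2,255],[[0,0,0.1],-0.32,255],[[-0.01,0.02,0.13],-0.44,255],[[-0.02,0.05,0.13],-0.56,255],[[-0.03,0.08,0.13],-0.68,255],[[-0.04,0.11,0.13],-0.8,255],[[-0.05,0.14,0.13],-0.92,255]])

```text
time: 14.82
eef_pos: [0.4712, 0.1587, 0.155]
ee_rot: [2.548, 1.837, 0.002]
ft_force: [0.6, -0.4, -1.3]
finger_gap: 0.0419
gripper_force: 30.0
```

>>> arm_command(plan=[[[-0.01,0.025,0],-0.12,255],[[-0.015,0.05,0],-0.24,255],[[-0.015,0.07,0],-0.36,255],[[-0.015,0.07,0],-0.48,255],[[-0.015,0.07,0],-0.6,255],[[-0.015,0.07,0],-0.72,255],[[-0.015,0.07,0],-0.84,255],[[-0.015,0.07,0],-0.96,255]])

```text
time: 15.48
eef_pos: [0.4566, 0.2277, 0.1546]
ee_rot: [-3.108, -0.454, -0.001]
ft_force: [-1.0, 0.4, -2.5]
finger_gap: 0.042
gripper_force: 30.0
```

>>> arm_command(plan=[[[0,0,0],-0.12,255],[[0,0,-0.01],-0.24,255],[[0,0,-0.03],-0.36,255],[[0,0,-0.046],-0.42,255],[[0,0,-0.046],-0.42,255],[[0,0,-0.046],-0.42,255],[[0,0,-0.046],-0.42,255]])

```text
time: 16.07
eef_pos: [0.4571, 0.228, 0.1092]
ee_rot: [-3.135, 0.191, -0.001]
ft_force: [-0.0, -0.2, -2.3]
finger_gap: 0.0421
gripper_force: 30.0
```

```bash
python3 - <<'E'
from h import *
st=bot.state();print(st['eef_pos'],st['ee_rot'],st['finger_gap'],st['gripper_force'],st['joint_pos'].round(2))
for n in('scene','top','wrist'):
    s,W=snap(n,'i_'+n); np.save('i_'+n+'.npy',W)
    m=np.all((W>[.505,.19,.11])&(W<[.6,.25,.15]),-1);b=W[m];print(n,len(b))
    hsv=cv2.cvtColor(s['color'],cv2.COLOR_BGR2HSV); br=(hsv[...,0]>5)&(hsv[...,0]<22)&(hsv[...,1]>90)
    k=br&np.all((W>[.37,.17,.06])&(W<[.51,.3,.17]),-1); q=W[k]
    if len(q)>5: print(' block',len(q),cv2.minAreaRect(q[:,:2].astype(np.float32)),q.min(0),q.max(0))
s=cv2.imread('pics/i_scene.png')[130:230,280:420]
cv2.imwrite('pics/c5.png',cv2.resize(s,None,fx=5,fy=5,interpolation=2))
E
```

```text
[0.45706967 0.22795478 0.10923358] [-3.13508459e+00  1.90804155e-01 -1.14936762e-03] 0.042112789520606195 29.989918402279727 [-0.34  0.4  -0.3   1.96  0.16  0.8  -2.42]
scene 167
 block 102 ((0.48052915930747986, 0.21980774402618408), (0.03769911453127861, 0.017413368448615074), 84.4692153930664) [0.4705451  0.20020675 0.11071403] [0.49060686 0.23855851 0.15209708]
top 138
wrist 4715
 block 7758 ((0.45505964756011963, 0.22908511757850647), (0.04198228567838669, 0.06858733296394348), 83.0757827758789) [0.41854714 0.2049353  0.10793373] [0.49133617 0.25359361 0.14902917]
```

View pics/c5.png

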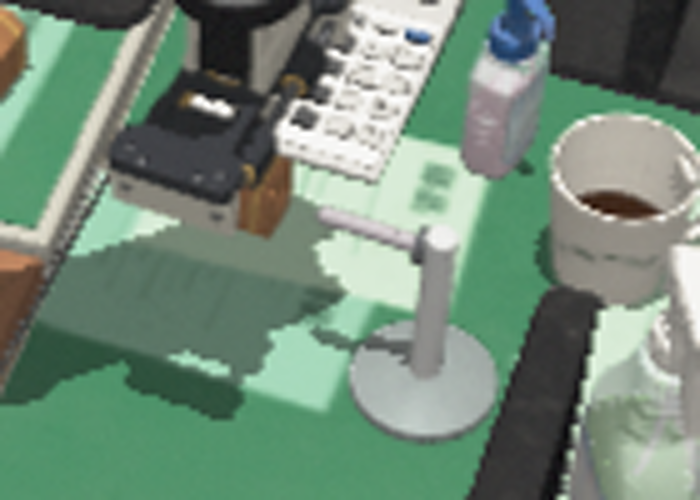

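The picture shows the block held level just short of the peg, its end at (275,215) and the peg tip at (322,213). By measurement they are collinear within about 1 mm, with a gap of about 22 mm. Now slide it on.

>>> arm_command(plan=[[[0.007,-0.001,-0.001],0,255],[[0.014,-0.002,-0.001],0,255],[[0.02,-0.0025,-0.001],0,255],[[0.025,-0.003,-0.001],0,255],[[0.03,-0.004,-0.001],0,255],[[0.03,-0.004,-0.001],0,255]])

```text
time: 16.72
eef_pos: [0.4881, 0.2231, 0.1072]
ee_rot: [-3.135, 0.197, -0.001]
ft_force: [0.8, -0.1, -1.3]
finger_gap: 0.0415
gripper_force: 30.0
```

No contact 9 mm past the tip position, so this is the hole end. Continuing.

>>> arm_command(plan=[[[0.006,-0.001,0],0,255],[[0.012,-0.0015,0],0,255],[[0.018,-0.002,0],0,255],[[0.024,-0.003,0],0,255],[[0.026,-0.003,0],0,255],[[0.026,-0.003,0],0,255]])

```text
time: 17.22
eef_pos: [0.5135, 0.2203, 0.1073]
ee_rot: [-3.135, 0.196, -0.0]
ft_force: [0.1, 0.6, -2.3]
finger_gap: 0.0415
gripper_force: 30.0
```

>>> arm_command(plan=[[[0.002,0,0],0,255],[[0.004,-0.0005,0],0,255],[[0.004,-0.0005,0],0,255]])

```text
time: 17.47
eef_pos: [0.517, 0.2199, 0.1073]
ee_rot: [3.135, -0.195, 0.0]
ft_force: [-0.0, -0.1, -1.9]
finger_gap: 0.0415
gripper_force: 30.0
```

>>> arm_command(plan=[[[0.002,0,0],0,255],[[0.003,-0.0005,0],0,255],[[0.003,-0.0005,0],0,255]])

```text
time: 17.72
eef_pos: [0.52, 0.2194, 0.1073]
ee_rot: [3.135, -0.195, 0.0]
ft_force: [-1.4, -0.5, -2.1]
finger_gap: 0.0418
gripper_force: 30.0
```

>>> arm_command(plan=[[[0.0015,0,0],0,255],[[0.002,0,0],0,255],[[0.002,0,0],0,255]])

```text
time: 17.97
eef_pos: [0.5218, 0.2194, 0.1073]
ee_rot: [3.135, -0.195, -0.0]
ft_force: [-0.0, 0.3, -1.3]
finger_gap: 0.0413
gripper_force: 30.0
```

>>> arm_command(plan=[[[0.001,0,0],0,255],[[0.002,0,0],0,255],[[0.002,0,0],0,255]])

```text
time: 18.22
eef_pos: [0.5222, 0.2194, 0.107]
ee_rot: [3.135, -0.194, -0.004]
ft_force: [-5.6, -0.0, 1.2]
finger_gap: 0.042
gripper_force: 30.0
```

>>> arm_command(plan=[[[0.001,0,0],0,255],[[0.002,0,0],0,255],[[0.002,0,0],0,255],[[0.002,0,0],0,255]])

```text
time: 18.55
eef_pos: [0.5224, 0.2195, 0.1066]
ee_rot: [3.134, -0.193, -0.009]
ft_force: [-10.5, -0.4, 2.5]
finger_gap: 0.0418
gripper_force: 30.0
```

Bottom reached: 10 N with no further advance, at 65 mm travel against 64 expected. Now draw it off straight back, and check the clearance under the hand for the pivot.

>>> arm_command(plan=[[[-0.005,0,0],0,255],[[-0.015,0.0015,0],0,255],[[-0.027,0.003,0],0,255],[[-0.039,0.0045,0],0,255],[[-0.051,0.006,0],0,255],[[-0.063,0.0075,0],0,255],[[-0.075,0.009,0],0,255],[[-0.09,0.011,0],0,255]])

```text
time: 19.22
eef_pos: [0.435, 0.2306, 0.1075]
ee_rot: [-3.135, 0.196, -0.001]
ft_force: [0.5, 0.1, -1.8]
finger_gap: 0.0418
gripper_force: 30.0
```

```bash
python3 - <<'E'
from h import *
st=bot.state();print(st['eef_pos'],st['ee_rot'],st['ft_force'],st['finger_gap'],st['gripper_force'],st['joint_pos'].round(2))
R=cv2.Rodrigues(st['ee_rot'])[0]
s,W=snap('wrist','d_wrist'); o=(np.array(s['origin'])-st['eef_pos'])@R; print('cam in tool',o.round(3))
L=(W-st['eef_pos'])@R
for u in (320,):
    for v in range(150,400,10): print(v,L[v,u].round(3),end=' ')
print()
for u,v in [(300,285),(340,285),(250,260),(250,285),(400,285),(100,285),(60,300),(320,325),(310,345)]: print(u,v,L[v,u].round(3))
E
```

```text
[0.43499729 0.23055827 0.10745498] [-3.13528099e+00  1.95556734e-01 -9.93730877e-04] [ 0.45878531  0.0758175  -1.76738717] 0.0418365164460324 29.989517349167727 [-0.36  0.38 -0.3   2.    0.16  0.78 -2.45]
cam in tool [ 0.079 -0.001 -0.165]
150 [0.048 0.004 0.106] 160 [0.039 0.004 0.106] 170 [0.029 0.004 0.105] 180 [0.019 0.004 0.107] 190 [0.009 0.004 0.105] 200 [ 0.031  0.002 -0.004] 210 [ 0.026  0.002 -0.006] 220 [ 0.031  0.001 -0.038] 230 [ 0.025  0.001 -0.037] 240 [ 0.02   0.001 -0.037] 250 [ 0.015  0.001 -0.038] 260 [ 0.01   0.001 -0.038] 270 [ 0.004  0.001 -0.038] 280 [ 0.031  0.    -0.089] 290 [ 0.028  0.    -0.09 ] 300 [-0.014  0.002 -0.038] 310 [-0.02   0.002 -0.038] 320 [-0.027  0.002 -0.037] 330 [ 0.022  0.    -0.101] 340 [ 0.026  0.    -0.108] 350 [ 0.027  0.    -0.112] 360 [ 0.025  0.    -0.114] 370 [ 0.026 -0.    -0.117] 380 [ 0.027 -0.    -0.12 ] 390 [ 0.026 -0.    -0.121] 
300 285 [ 0.03  -0.006 -0.091]
340 285 [ 0.029  0.007 -0.089]
250 260 [ 0.011 -0.033 -0.041]
250 285 [ 0.03  -0.021 -0.09 ]
400 285 [ 0.034  0.023 -0.096]
100 285 [ 0.03  -0.066 -0.09 ]
60 300 [ 0.025 -0.079 -0.091]
320 325 [-0.031  0.002 -0.036]
310 345 [ 0.026 -0.002 -0.11 ]
```

View pics/d_wrist.png

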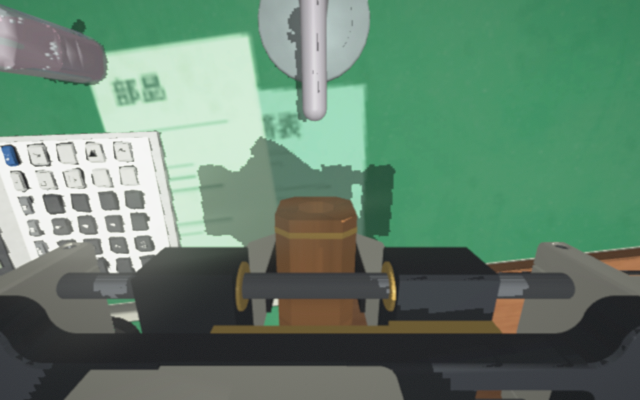

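The wrist picture shows the block held level between the pads, off the peg (peg tip at 314,115), and clear space under the hand's rail. I can only yaw the tool, so I'll pivot the block in the grip by pressing the hole end's underside down on the peg tip along an arc.

>>> arm_command(plan=[[[0,0,0.03],0,255],[[0.01,-0.001,0.048],0,255],[[0.035,-0.004,0.048],0,255],[[0.055,-0.007,0.048],0,255],[[0.06,-0.0075,0.045],0,255],[[0.06,-0.0075,0.038],0,255],[[0.06,-0.0075,0.033],0,255],[[0.06,-0.0075,0.033],0,255]])

```text
time: 19.93
eef_pos: [0.4934, 0.2228, 0.1386]
ee_rot: [3.134, -0.193, -0.005]
ft_force: [-0.8, -0.9, -2.2]
finger_gap: 0.0416
gripper_force: 30.0
```

>>> arm_command(plan=[[[0,0,-0.003],0,255],[[-0.002,0,-0.006],0,255],[[-0.002,0,-0.006],0,255]])

```text
time: 20.18
eef_pos: [0.4933, 0.2233, 0.1344]
ee_rot: [-3.135, 0.194, -0.001]
ft_force: [-0.7, 0.5, 0.6]
finger_gap: 0.0417
gripper_force: 30.0
```

>>> arm_command(plan=[[[-0.003,0,-0.003],0,255],[[-0.006,0.001,-0.006],0,255],[[-0.009,0.001,-0.01],0,255],[[-0.012,0.0015,-0.015],0,255],[[-0.012,0.0015,-0.015],0,255]])

```text
time: 20.6
eef_pos: [0.4814, 0.2253, 0.1197]
ee_rot: [-3.135, 0.194, -0.002]
ft_force: [-3.1, 1.7, 1.6]
finger_gap: 0.0417
gripper_force: 30.0
```

```bash
cat > tilt.py <<'E'
from h import *
st=bot.state();R=cv2.Rodrigues(st['ee_rot'])[0]
print('tcp',st['eef_pos'].round(4),'F',st['ft_force'].round(1),'M',st['wrist_torque'].round(2),'gap',st['finger_gap'].round(4),st['gripper_force'].round(1))
s,W=snap('wrist');L=(W-st['eef_pos'])@R
hsv=cv2.cvtColor(s['color'],cv2.COLOR_BGR2HSV); br=(hsv[...,0]>4)&(hsv[...,0]<24)&(hsv[...,1]>70)
# centre strip of the block (top flat / hole face): tool x vs z
k=br&(abs(L[...,1])<.009)&(abs(L[...,0])<.07)&(L[...,2]>-.08)&(L[...,2]<.06)
for x in np.arange(-.06,.065,.005):
    q=L[k&(abs(L[...,0]-x)<.0025)]
    if len(q): print(f'{x*1e3:.0f}:{np.median(q[:,2])*1e3:.0f}({len(q)})',end=' ')
print()
E
python3 tilt.py
```

```text
Traceback (most recent call last):
  File "tilt.py", line 3, in <module>
    print('tcp',st['eef_pos'].round(4),'F',st['ft_force'].round(1),'M',st['wrist_torque'].round(2),'gap',st['finger_gap'].round(4),st['gripper_force'].round(1))
                                                                                                         ^^^^^^^^^^^^^^^^^^^^^^
AttributeError: 'float' object has no attribute 'round'
```

```bash
sed -i "s/st\['finger_gap'\].round(4),st\['gripper_force'\].round(1)/st['finger_gap'],st['gripper_force']/" tilt.py; python3 tilt.py
```

```text
tcp [0.4814 0.2253 0.1197] F [-3.1  1.7  1.6] M [0.27 0.46 0.01] gap 0.04166971107030897 29.99998012353899
-45:-21(58) -40:-22(132) -35:-24(133) -30:-27(141) -25:-29(153) -20:-31(168) -15:-33(54) 5:-44(73) 10:-45(258) 15:-48(324) 20:-49(538) 25:-44(950) 30:-22(289) 35:-22(404) 40:-16(196)
```

Pivoting works: about 23° with the hole end up, at low force. Continuing the arc.

>>> arm_command(plan=[[[-0.002,0,-0.005],0,255],[[-0.003,0,-0.01],0,255],[[-0.004,0.0005,-0.015],0,255],[[-0.004,0.0005,-0.02],0,255],[[-0.003,0.0005,-0.026],0,255],[[-0.002,0,-0.031],0,255],[[-0.002,0,-0.031],0,255]])

```text
time: 21.23
eef_pos: [0.4781, 0.225, 0.0877]
ee_rot: [3.135, -0.193, -0.004]
ft_force: [-4.9, 1.5, -2.8]
finger_gap: 0.0418
gripper_force: 30.0
```

```bash
python3 tilt.py
```

```text
tcp [0.4781 0.225  0.0877] F [-4.9  1.5 -2.8] M [0.25 0.71 0.02] gap 0.04184234425751562 30.00004895645361
-10:-18(2) -5:-18(25) -0:-61(483) 5:-38(94) 10:-18(45) 15:-31(47) 20:-41(60) 25:-47(308) 30:-46(486) 35:-44(299)
```

>>> arm_command(plan=[[[0.002,0,-0.005],0,255],[[0.0045,-0.0005,-0.0095],0,255],[[0.007,-0.001,-0.012],0,255],[[0.009,-0.001,-0.015],0,255],[[0.009,-0.001,-0.015],0,255]])

```text
time: 21.7
eef_pos: [0.486, 0.2234, 0.0722]
ee_rot: [3.134, -0.193, -0.007]
ft_force: [-7.4, 0.7, -5.1]
finger_gap: 0.042
gripper_force: 30.0
```

```bash
python3 tilt.py; cat > face.py <<'E'
from h import *
# plane fit of the upward hole face ring (brown, top region) in world
st=bot.state();R=cv2.Rodrigues(st['ee_rot'])[0]
s,W=snap('wrist');L=(W-st['eef_pos'])@R
hsv=cv2.cvtColor(s['color'],cv2.COLOR_BGR2HSV); br=(hsv[...,0]>4)&(hsv[...,0]<24)&(hsv[...,1]>70)
k=br&(abs(L[...,1])<.021)&(abs(L[...,0]-.01)<.04)&(L[...,2]>-.08)&(L[...,2]<-.035)
q=W[k];best=None;rng=np.random.default_rng(0)
for _ in range(500):
    a=q[rng.choice(len(q),3,False)];n=np.cross(a[1]-a[0],a[2]-a[0]);n/=np.linalg.norm(n)+1e-12
    m=abs((q-a[0])@n)<.0012
    if best is None or m.sum()>best.sum(): best=m
p=q[best];c=p.mean(0);n=np.linalg.svd(p-c)[2][2];n*=np.sign(n[2])
print('pts',len(q),len(p),'c',c.round(4),'normal',n.round(3),'in tool',(n@R).round(3),'tilt',np.degrees(np.arccos(n[2])).round(1))
E
python3 face.py
```

```text
tcp [0.486  0.2234 0.0722] F [-7.4  0.7 -5.1] M [0.21 1.5  0.03] gap 0.04195495615828985 29.999854151010368
-10:-60(263) -5:-58(748) -0:-58(101) 15:-56(303) 20:-55(545) 25:-54(449) 30:-54(2) 35:-54(2) 40:-53(1) 
pts 5247 4192 c [0.4941 0.2228 0.1292] normal [ 0.184 -0.02   0.983] in tool [ 0.181 -0.001 -0.984] tilt 10.7
```

Within 10° of upright. A bit further along the arc.

>>> arm_command(plan=[[[0.003,-0.0005,-0.002],0,255],[[0.006,-0.001,-0.004],0,255],[[0.008,-0.001,-0.005],0,255],[[0.008,-0.001,-0.005],0,255]])

```text
time: 22.13
eef_pos: [0.4923, 0.222, 0.0668]
ee_rot: [3.133, -0.192, -0.011]
ft_force: [-12.9, 0.4, -1.3]
finger_gap: 0.042
gripper_force: 30.0
```

```bash
python3 face.py; python3 tilt.py
```

```text
pts 4202 2161 c [0.4944 0.2222 0.1252] normal [ 0.044 -0.003  0.999] in tool [ 0.037  0.001 -0.999] tilt 2.6
tcp [0.4923 0.222  0.0668] F [-12.    0.8  -1.7] M [0.23 2.19 0.04] gap 0.04205317066338254 30.000030647643143
-15:-42(74) -10:-52(912) -5:-55(61) 15:-58(320) 20:-50(458)
```

>>> arm_command(plan=[[[-0.01,0.001,0],0,255],[[-0.025,0.003,0],0,255],[[-0.045,0.005,0],0,255],[[-0.06,0.007,0],0,255],[[-0.06,0.007,0],0,255],[[-0.06,0.007,0],0,255]])

```text
time: 22.73
eef_pos: [0.4364, 0.2296, 0.0686]
ee_rot: [-3.135, 0.193, -0.001]
ft_force: [-0.3, -0.1, -1.7]
finger_gap: 0.0418
gripper_force: 30.0
```

```bash
python3 face.py; python3 tilt.py; python3 - <<'E'
from h import *
st=bot.state()
for n in('scene','top'):
    s,W=snap(n); hsv=cv2.cvtColor(s['color'],cv2.COLOR_BGR2HSV); br=(hsv[...,0]>4)&(hsv[...,0]<24)&(hsv[...,1]>70)
    q=W[br&np.all((W>[.38,.17,.012])&(W<[.5,.29,.2]),-1)]
    if len(q): print(n,len(q),q.min(0).round(3),q.max(0).round(3))
    m=np.all((W>[.36,.17,.012])&(W<[.5,.3,.04]),-1); print(' low things',m.sum(), W[m].min(0) if m.any() else '')
E
```

```text
pts 4879 2272 c [0.4387 0.2298 0.1269] normal [ 0.044 -0.004  0.999] in tool [ 0.045 -0.001 -0.999] tilt 2.5
tcp [0.4373 0.2296 0.0687] F [ 1.1 -0.6 -2.1] M [0.04 0.   0.  ] gap 0.041849076153128106 29.99987617789884
-15:-44(68) -10:-52(930) -5:-55(52) 15:-8(687) 20:-43(1480) 
scene 127 [0.416 0.17  0.046] [0.477 0.252 0.187]
 low things 0 
 low things 0
```

The block is about 2.5° from upright. I'll press its foot gently on the clear desk to square it.

>>> arm_command(plan=[[[0,0,-0.015],0,255],[[0,0,-0.03],0,255],[[0,0,-0.038],0,255],[[0,0,-0.038],0,255]])

```text
time: 23.27
eef_pos: [0.4362, 0.2286, 0.0288]
ee_rot: [3.134, -0.196, -0.003]
ft_force: [-0.2, 1.0, -1.9]
finger_gap: 0.0418
gripper_force: 30.0
```

>>> arm_command(plan=[[[0,0,-0.003],0,255],[[0,0,-0.005],0,255],[[0,0,-0.005],0,255]])

```text
time: 23.52
eef_pos: [0.437, 0.2296, 0.0255]
ee_rot: [-3.135, 0.195, -0.001]
ft_force: [0.5, -0.6, -1.8]
finger_gap: 0.0419
gripper_force: 30.0
```

>>> arm_command(plan=[[[0,0,-0.001],0,255],[[0,0,-0.002],0,255],[[0,0,-0.002],0,255]])

```text
time: 23.77
eef_pos: [0.4369, 0.2295, 0.0235]
ee_rot: [-3.135, 0.195, -0.0]
ft_force: [-0.1, 1.1, -2.2]
finger_gap: 0.042
gripper_force: 30.0
```

>>> arm_command(plan=[[[0,0,-0.001],0,255],[[0,0,-0.002],0,255],[[0,0,-0.002],0,255]])

```text
time: 24.02
eef_pos: [0.4369, 0.2296, 0.0217]
ee_rot: [-3.135, 0.195, -0.001]
ft_force: [-0.9, -0.5, 4.3]
finger_gap: 0.042
gripper_force: 30.0
```

>>> arm_command(plan=[[[0,0,-0.001],0,255],[[0,0,-0.002],0,255],[[0,0,-0.002],0,255]])

```text
time: 24.27
eef_pos: [0.437, 0.2296, 0.0213]
ee_rot: [3.135, -0.195, 0.002]
ft_force: [-7.8, -3.8, 30.7]
finger_gap: 0.0417
gripper_force: 30.0
```

>>> arm_command(plan=[[[0,0,-0.001],0,255],[[0,0,-0.002],0,255],[[0,0,-0.002],0,255]])

```text
time: 24.52
eef_pos: [0.4372, 0.2296, 0.0196]
ee_rot: [-3.135, 0.195, -0.003]
ft_force: [-8.2, -5.3, 35.5]
finger_gap: 0.0421
gripper_force: 30.0
```

>>> arm_command(plan=[[[0,0,0.003],0,255],[[0,0,0.008],0,255],[[0,0,0.008],0,255]])

```text
time: 24.77
eef_pos: [0.4371, 0.2297, 0.0261]
ee_rot: [-3.135, 0.195, -0.001]
ft_force: [-0.5, 0.1, -1.0]
finger_gap: 0.0419
gripper_force: 30.0
```

```bash
python3 face.py; python3 tilt.py;python3 - <<'E'
from h import *
st=bot.state();R=cv2.Rodrigues(st['ee_rot'])[0]
s,W=snap('wrist');L=(W-st['eef_pos'])@R
hsv=cv2.cvtColor(s['color'],cv2.COLOR_BGR2HSV); br=(hsv[...,0]>4)&(hsv[...,0]<24)&(hsv[...,1]>70)
# all x,z profile of high points, by y band
for y in(-.015,.0,.015):
    print(y,end=' ')
    for x in np.arange(-.03,.03,.005):
        q=L[br&(abs(L[...,1]-y)<.003)&(abs(L[...,0]-x)<.0025)&(L[...,2]>-.08)&(L[...,2]<.06)]
        if len(q): print(f'{x*1e3:.0f}:{np.percentile(q[:,2],5)*1e3:.1f}',end=' ')
    print()
E
```

```text
pts 4742 1793 c [0.4387 0.2297 0.0862] normal [ 0.031 -0.001  1.   ] in tool [ 0.031 -0.003 -1.   ] tilt 1.8
tcp [0.437  0.2296 0.0256] F [-0.2 -0.2 -2.2] M [0.04 0.01 0.08] gap 0.04212429472531226 29.997920948753745
-15:-47(460) -10:-52(562) -5:-57(18) -0:-59(1) 5:-61(6) 15:-18(1074) 20:-50(1049) 
-0.015 -10:-61.5 -5:-61.2 0:-61.1 5:-61.0 10:11.4 15:-59.1 20:-60.1 
0.0 -15:-56.4 -10:-58.2 15:-60.0 20:-59.7 
0.015 -10:-61.5 -5:-61.3 0:-61.4 5:-61.5 10:-44.8 15:-58.4 20:-60.0
```

```bash
python3 - <<'E'
from h import *
s,W=snap('wrist')
m=(abs(W[...,2])<.012)&(W[...,0]>.45)&(W[...,0]<.6)&(W[...,1]>.1)&(W[...,1]<.3);q=W[m]
c=np.median(q,0);q=q[abs(q[:,2]-c[2])<.004];c=q.mean(0);n=np.linalg.svd(q-c,full_matrices=False)[2][2];print(len(q),c,n*np.sign(n[2]))
E
```

```text
54913 [0.51307515 0.19889181 0.00201048] [-1.36114081e-03  2.84025175e-04  9.99999033e-01]
```

>>> arm_command(plan=[[[0,0,-0.004],0,255],[[0,0,-0.008],0,255],[[0,0,-0.01],0,255],[[0,0,-0.01],0,255],[[0,0,-0.01],0,255]])

```text
time: 25.38
eef_pos: [0.437, 0.2296, 0.0163]
ee_rot: [3.135, -0.195, 0.001]
ft_force: [-5.6, -3.3, 22.4]
finger_gap: 0.0415
gripper_force: 30.0
```

>>> arm_command(plan=[[[0,0,0.01],0,255],[[0,0,0.03],0,255],[[0,0,0.06],0,255],[[0,0,0.09],0,255],[[0,0,0.12],0,255],[[0,0,0.15],0,255],[[0,0,0.18],0,255],[[0,0,0.2],0,255]])

```text
time: 26.05
eef_pos: [0.4371, 0.2298, 0.2179]
ee_rot: [-3.134, 0.195, -0.003]
ft_force: [0.4, 1.0, -2.5]
finger_gap: 0.0421
gripper_force: 30.0
```

>>> arm_command(plan=[[[0,-0.015,0.02],0,255],[[0,-0.04,0.04],0,255],[[0,-0.065,0.045],0,255],[[0,-0.085,0.045],0,255],[[0,-0.1,0.045],0,255],[[0,-0.1,0.045],0,255],[[0,-0.1,0.045],0,255],[[0,-0.1,0.045],0,255]])

```text
time: 26.72
eef_pos: [0.4366, 0.1302, 0.2601]
ee_rot: [-3.135, 0.194, 0.001]
ft_force: [0.4, 0.7, -1.5]
finger_gap: 0.0421
gripper_force: 30.0
```

```bash
for i in 1 2; do python3 face.py; done; python3 tilt.py; python3 - <<'E'
from h import *
st=bot.state();print(st['dq'].round(4).tolist(),st['joint_pos'].round(2))
R=cv2.Rodrigues(st['ee_rot'])[0]
s,W=snap('wrist');L=(W-st['eef_pos'])@R
c=L[(abs(L[...,0]-.004)<.005)&(abs(L[...,1])<.005)&(L[...,2]>-.08)&(L[...,2]<.3)];print('depth inside hole (tool z)',np.percentile(c[:,2],[5,50,95]) if len(c) else 'none')
hsv=None
for n in('scene','top'):
    s,W=snap(n,'end_'+n);hsv=cv2.cvtColor(s['color'],cv2.COLOR_BGR2HSV); br=(hsv[...,0]>4)&(hsv[...,0]<24)&(hsv[...,1]>70)
    q=W[br&np.all((W>[.38,.07,.15])&(W<[.5,.19,.4]),-1)]
    if len(q): print(n,len(q),q.min(0).round(3),q.max(0).round(3))
a=np.load('scene0.npy');b=snap('scene')[1]
for nm,lo,hi in(('stapler',[.58,-.12,.015],[.68,.08,.06]),('foot',[.53,.15,.012],[.64,.26,.022]),('calc',[.4,.33,.01],[.6,.6,.05])):
    for W in(a,b): m=np.all((W>lo)&(W<hi),-1);print(nm,m.sum(),W[m].mean(0).round(3))
E
```

```text
pts 4585 1636 c [0.4528 0.1293 0.3092] normal [-0.993  0.121  0.016] in tool [-1.     0.003 -0.016] tilt 89.1
pts 4592 1636 c [0.4528 0.1292 0.3092] normal [-0.992  0.128  0.018] in tool [-1.    -0.005 -0.017] tilt 89.0
tcp [0.4366 0.1306 0.2601] F [-0.2  0.7 -1.5] M [ 0.05 -0.03  0.01] gap 0.042068010305875043 29.99850714997592
-15:-47(683) -10:-53(254) -0:-63(22) 5:-63(131) 15:-36(2055) 
[0.0003, -0.0017, 0.005, -0.0014, 0.0015, 0.0008, 0.0026] [-0.17  0.14 -0.27  1.88  0.04  1.12 -2.15]
depth inside hole (tool z) [-0.06382809  0.2572728   0.25908027]
scene 195 [0.412 0.074 0.242] [0.475 0.154 0.377]
stapler 0 [nan nan nan]
stapler 0 [nan nan nan]
foot 358 [0.589 0.207 0.016]
foot 355 [0.589 0.206 0.016]
calc 1763 [0.475 0.477 0.021]
calc 1769 [0.475 0.477 0.021]<stdin>:13: RuntimeWarning: Mean of empty slice.
  ret = um.true_divide(
```

```bash
python3 -c "
from rig import bot
print(bot.job_done())"
```

```text
the job is handed in; nothing more can be done
None
```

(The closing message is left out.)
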